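# Pin the tile turntable

## Robot

A 6-joint arm with a two-finger parallel gripper is mounted at the origin on the work surface. World frame = base frame: x ahead of the robot, y to its left, z up, the work surface at z = 0. Lengths are in m, angles in degrees, forces in N, time in s.
With the tool pointing down it reaches from about 0.4 to 0.825 m from the base axis. Payload 7 kg.
Tool frame: the origin (TCP) lies at the very end of the fingers, on their centre line; the grasp point (between the pads) lies 19 mm behind it (ctrl.grip_depth is the distance from the TCP to the grasp point, in m); z points along the fingers, y is the line along which they close (so a half turn about z gives the same grasp; the last joint's range is limited). The gripper opens to 88 mm and grips with 3 to 60 N. Pads are 19 mm wide; open, the fingers measure 130 mm over their backs; the gripper's body (78 mm by 193 mm) begins 47 mm behind the grasp point.
Start: joints at [-54.597, 20.546, 0.682, 0, -70.136, -16.507], TCP at [0.219, -0.639, 0.227] pointing down, gripper open.
Joint ranges: [-176.03, 176.03], [-82.01, 121.73], [-58.28, 71.71], [-173.87, 95.51], [-174.79, -0.11], [-173.66, 173.66]. Speed limits (degrees/s): [136.94, 136.94, 172.46, 180, 180, 180].

## Interface

Orientations are given as [roll, pitch, yaw] about the fixed x, y, z axes, in that order (R = Rz(yaw) Ry(pitch) Rx(roll)).
In Python, from plant import get_obs, eyes, ctrl, spotter gives the robot as it stands.
- The arm moves only by the shell command python3 -m crank 'ROWS'. ROWS is JSON, one flat list of numbers, 7 for each row, row after row: the turn, a rotation vector about the tool's x, y, z in rad, then the shift along the tool's x, y, z in mm, then the opening, from 0 (shut) to 1 (fully open). A call has 1 to 5 rows; each row shifts and turns the commanded pose from where the row before left it, along the tool's axes as they then stand; what a row does not reach is not made up. A row lasts 1/8 s, in which the tool goes at most 62.5 mm and 10.7 degrees, less where a joint would pass 70% of its speed; a pose out of reach is approached as far as the arm can. A call is refused whole if a number of a shift passes 62.5 or a number of a turn 0.188, either way. A call with a gripper value outside its range is refused whole. The fingers move at their own pace and stop on an object; the grip force is fixed at half the most. Time passes only in rows, so rows that do not move let the fingers close. It gives the time, the measured TCP pose, the force, the opening and the grip force at its end, in the units of the state.
- get_obs(): the state, without advancing time (a new reading comes with each control period).
- eyes.snapshot(name): name is "scene" or "top" or "wrist"; returns the picture (480x640x3 uint8, blue, green, red); there is no depth.
- eyes.camera_model(name): a dict with "fx", "fy", "cx", "cy" (pixels), "extrinsics" (4x4, takes a point from camera to world coordinates). Camera axes: x right, y down, z forward; pixel columns grow to the right and rows downward; lengths in m; the calibration is good to about 2 mm. A picture is of the moment at which its call begins: read the wrist's pose just before it. camera_model takes no time and is no camera call; for the wrist camera it gives the pose at the moment of the call.
- ctrl.close_job(): hands the job in; it is judged then, once.
Trained networks look in the newest picture that a camera, given by its name, has taken for a name from the list of things; names that differ only in an ending like _2 or _b are one class to them, and where a whole thing is asked for, a point or a joint stands for the part that bears it (a point fixed in the world has none). Each returns a list of dicts, best first, with "p" (0 to 1); they miss things now and then, are a little off and sometimes report something else, mostly with a low value. They report only what shows in the picture. A call takes as long as a camera call. They do not tell look-alikes from the thing itself.
- spotter.outline_of(camera, target): "region" (480x640 bool, what is visible of it) and "rect" ([left, top, width, height] in pixels, round what is visible of it).
- spotter.place_of(camera, target): "location" ([column, row] in pixels: a listed point, or the origin of a listed thing).
The state is a dict: "clock": time; "joint_pos": joint angles; "qvel": joint speeds; "tau": joint torques, N m; "tool_pos": TCP position; "orientation": TCP orientation; "force": force on the tool from outside, world axes, zero at the start; "moment": the same for the moment, N m; "opening": finger opening in m; "gripper_force": force on a finger pad.
Only numpy, scipy, OpenCV 4.12 (cv2) and the standard library are available. Lean on these libraries where they do the work, as an engineer would, in place of code of your own. Each camera call takes 0.05 s, during which the arm holds its last target. There are 200 camera calls.

## Task

The clay roof tile on the turntable is to be drilled next, so the turntable must be locked. Turn it by its black handle until the hole in its steel tab lies over the hole in the yellow block, then take the blue-knobbed pin from the wooden rack, push it down through both holes until its collar sits flush on the tab, and let go.

Things in the scene. Friction and masses are not known exactly. Their poses are not given: they have to be found in the camera images.
- turntable (a joint): Angle of the turntable: 0 = tab's hole exactly over the block's hole; grows anticlockwise seen from above; starts at 0.45 to 1.1 rad, stops at -0.6 and 1.4. A steel disc (200 mm diameter, top 60 mm above the table) carrying a terracotta tile (175 x 165 mm, flat top 73 mm, middle roll 90 mm above the table). Turns about a vertical pivot with about 2 N at the handle; stays where left.
- handle (a point): Centre of the top of the black upright round handle on the turntable: 24 mm diameter, 60 mm tall, its top 120 mm above the table. It is 115 mm from the pivot, exactly opposite the tab's hole, so the pivot lies on the straight line from handle to tab hole.
- eye (a point): Centre, at the top face, of the 40 mm round hole in the square steel tab (76 mm, 10 mm thick, top 60 mm above the table) on the turntable's rim, 140 mm from the pivot. It turns with the turntable.
- socket (a point): Centre of the mouth of the 32 mm round hole in the fixed yellow block (72 mm square, top 46 mm above the table, 4 mm below the tab's underside), on the robot's left (+y) side of the turntable, 140 mm from the pivot. The hole goes straight down, 34 mm deep.
- pin_blue: Locking pin, 0.14 to 0.28 kg: shaft 14 mm thick, 45 mm long; collar 56 mm wide, 6 mm thick; blue knob 24 mm wide, 45 mm tall. Origin at the shaft's tip, z up: collar underside at 45, knob 51 to 96 mm. Starts upright, collar on a fixed 50 mm tall rack at the robot's right: 3 holes 90 mm apart, row along y within 17 degrees. Yellow- and red-knobbed pins fill the others.
Mind the look-alikes: they are no part of the job. Leave any green or orange look-alike of the pin_blue alone.

How it is judged (in metres and radians):
On the way:
1. the turntable has been turned until the tab's hole lies over the block's hole, within 22 mm (horizontal distance between eye and socket below 0.022 m), for 0.2 s.
At the end, for the whole second after the job is handed in: The blue-knobbed pin stands at rest through the tab's hole and in the block's hole: its tip within 15 mm of the block hole's centre line and at least 24 mm below the block's top (31 mm when the collar is flush on the tab), upright within 11 degrees, with the tab's hole within 26 mm of the block's (horizontal distance between pin_blue and socket below 0.015 m and z of pin_blue in the frame of socket below -0.024 m and horizontal distance between eye and socket below 0.026 m and angle between pin_blue's own z axis and vertical below 0.2 rad and linear speed of pin_blue below 0.02 m/s); the robot touches nothing.
It also fails if it takes over 54 s, if anything falls off the work surface, if the arm or the gripper's body presses on something with over 40 N, if the wrist force passes 120 N, or if a joint passes its speed limit or range.

## Working session

There is one attempt and no reset: what is moved stays moved. The work goes in short steps, Python scripts to look and compute and a shell command to move; the robot and the scene stay as the last step left them, time stands still between calls to the robot, and variables do not carry over. Pictures are saved under pics/ and viewed, at most 10 in all, crops included, and the job is handed in when it is done.

```bash
mkdir -p pics; ls
cat > h.py <<'E'
import numpy as np, cv2
from plant import get_obs, eyes, ctrl, spotter
def ray(cam,px,z,m=None):
    m=m or eyes.camera_model(cam);T=np.array(m["extrinsics"])
    d=T[:3,:3]@np.array([(px[0]-m["cx"])/m["fx"],(px[1]-m["cy"])/m["fy"],1]);o=T[:3,3]
    return o+d*(z-o[2])/d[2]
E
python3 - <<'E'
from h import *
ims={}
for c in ("scene","top"):
    im=eyes.snapshot(c);cv2.imwrite(f"pics/{c}0.png",im)
    print(c,np.round(eyes.camera_model(c)["extrinsics"],2).tolist())
    for n,z in (("handle",.12),("eye",.06),("socket",.046),("pin_blue",.005)):
        for r in spotter.place_of(c,n)[:4]: print(c,n,round(r["p"],2),np.round(r["location"]),np.round(ray(c,r["location"],z),3))
o=get_obs();print(o)
E
```

```text
pics
scene [[0.86, 0.39, -0.33, 0.84], [0.51, -0.65, 0.56, -0.59], [0.01, -0.65, -0.76, 0.89], [0.0, 0.0, 0.0, 1.0]]
scene handle 0.69 [358. 212.] [0.529 0.093 0.12 ]
scene eye 0.56 [372. 158.] [0.442 0.347 0.06 ]
scene socket 0.83 [394. 174.] [0.517 0.336 0.046]
scene pin_blue 0.92 [337. 301.] [ 0.573 -0.072  0.005]
scene pin_blue 0.9 [281. 335.] [ 0.514 -0.209  0.005]
scene pin_blue 0.82 [253. 286.] [ 0.388 -0.138  0.005]
scene pin_blue 0.77 [296. 286.] [ 0.471 -0.086  0.005]
top [[-0.02, -1.0, 0.07, 0.43], [-1.0, 0.02, 0.02, -0.0], [-0.02, -0.07, -1.0, 1.04], [0.0, 0.0, 0.0, 1.0]]
top eye 0.59 [161. 276.] [0.441 0.329 0.06 ]
top socket 0.65 [161. 241.] [0.513 0.334 0.046]
top pin_blue 0.95 [360. 212.] [ 0.567 -0.071  0.005]
top pin_blue 0.86 [372. 261.] [ 0.464 -0.093  0.005]
top pin_blue 0.72 [390. 298.] [ 0.387 -0.129  0.005]
top pin_blue 0.69 [438. 293.] [ 0.395 -0.227  0.005]
{'clock': 0.5, 'joint_pos': array([-5.45974181e+01,  2.05467641e+01,  6.79757234e-01, -1.79876996e-03,
       -7.01357280e+01, -1.65059312e+01]), 'qvel': array([-0.05294761, -0.06643315, -0.09372687, -0.0364732 , -0.07371988,
        0.02873714]), 'tau': array([ 1.26072609e-03, -5.81798387e+01,  2.93068278e+01,  6.99714169e+00,
        1.18507119e-02, -3.50718938e-05]), 'tool_pos': array([ 0.21856827, -0.63858582,  0.22653427]), 'orientation': array([ 1.79996897e+02,  8.44982014e-04, -1.61103961e+02]), 'force': array([-0.29617796,  0.41136091, -0.17676191]), 'moment': array([ 0.00820293, -0.03851932,  0.00689245]), 'gripper_force': 0.0, 'opening': 0.08803722019631885}
```

View pics/scene0.png

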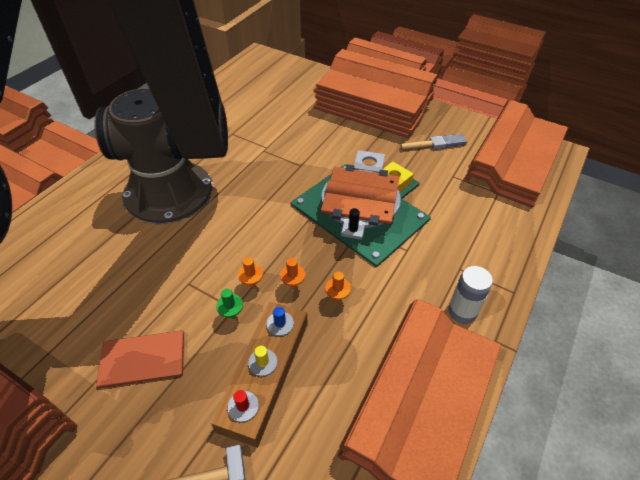

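View pics/top0.png

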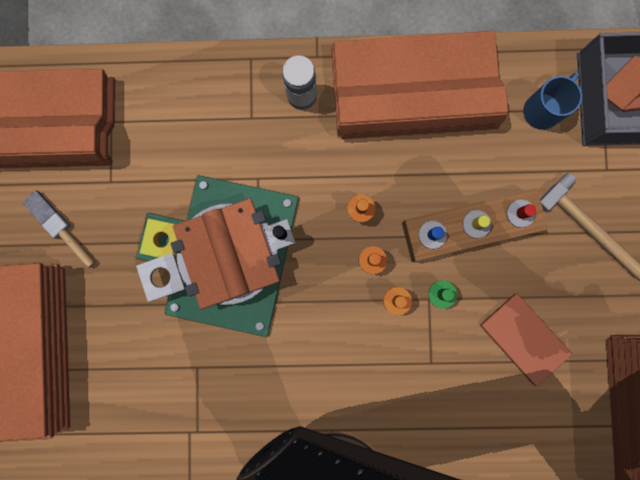

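The top view shows blue knob (437,233), handle top (280,232), tab hole (161,276) and socket (161,240). The look-alikes (orange and green) stand apart from the rack.

```bash
cat >> h.py <<'E'
def plan(xyz,yaw):
    o=get_obs();p=np.array(o["tool_pos"]);y0=o["orientation"][2];t=np.radians(y0)
    d=(np.array(xyz)-p)*1000
    dy=(yaw-y0+90)%180-90
    print("tcp",np.round(p,4),"ori",np.round(o["orientation"],2),"tool-shift mm",np.round([d[0]*np.cos(t)+d[1]*np.sin(t),d[0]*np.sin(t)-d[1]*np.cos(t),-d[2]],1),"turn about tool z rad",round(-np.radians(dy),3),"j6",round(o["joint_pos"][5],1),"clock",o["clock"])
E
python3 - <<'E'
from h import *
for c,P in (("top",dict(handle=(280,232),eye=(161,276),socket=(161,240.5),knob=(437,233),collar=(432,235.5),yel=(483.5,222))),("scene",dict(handle=(354,212),eye=(370,160),socket=(394,174),knob=(279,312),collar=(280,323),yel=(261,350)))):
    q={k:ray(c,p,dict(handle=.12,eye=.06,socket=.046,knob=.101,collar=.056,yel=.101)[k])[:2] for k,p in P.items()}
    h,e,s=q["handle"],q["eye"],q["socket"];pv=h+(e-h)*115/255
    for k in q: print(c,k,np.round(q[k],4))
    a=lambda v:np.degrees(np.arctan2(v[1],v[0]))
    print(c,"pivot",np.round(pv,4),"he",np.linalg.norm(h-e),"ps",np.linalg.norm(s-pv),"ang",a(e-pv),a(s-pv),"target handle",pv-(s-pv)*115/140)
    d=q["yel"]-q["knob"]; print("knob-yel",np.linalg.norm(d),a(d))
plan((*h,.15),a(e-pv))
E
```

```text
top handle [0.5176 0.0866]
top eye [0.4412 0.3297]
top socket [0.513  0.3346]
top knob [ 0.5112 -0.2084]
top collar [ 0.5106 -0.2083]
top yel [ 0.5302 -0.2965]
top pivot [0.4831 0.1962] he 0.2548196252348514 ps 0.14159960046876427 ang 107.44965155721884 77.83226913466792 target handle [0.45859243 0.08251028]
knob-yel 0.09011123673149884 -77.8495411880672
scene handle [0.5217 0.089 ]
scene eye [0.4418 0.3373]
scene socket [0.517  0.3346]
scene knob [ 0.5164 -0.2095]
scene collar [ 0.5147 -0.2085]
scene yel [ 0.5338 -0.2942]
scene pivot [0.4857 0.201 ] he 0.26084804291890795 ps 0.13718109502947368 ang 107.84395683831487 76.78891855471154 target handle [0.45993579 0.09130819]
knob-yel 0.08647963571916623 -78.4169248843052
tcp [ 0.2186 -0.6386  0.2265] ori [ 180.     0.  -161.1] tool-shift mm [-522.5  590.2   76.5] turn about tool z rad -1.552 j6 -16.5 clock 0.5
```

```bash
python3 -m crank '[0,0,0,-40,45,0,1, 0,0,0,-40,45,0,1, 0,0,0,-40,45,0,1, 0,0,0,-40,45,0,1, 0,0,0,-40,45,0,1]' | tail -3
python3 -m crank '[0,0,0,-40,45,0,1, 0,0,0,-40,45,0,1, 0,0,0,-40,45,0,1, 0,0,0,-40,45,0,1, 0,0,0,-40,45,0,1]' | tail -3
python3 -m crank '[0,0,0,-40,45,0,1, 0,0,0,-40,45,0,1, 0,0,0,-40,45,0,1, 0,0,-0.18,0,0,0,1, 0,0,-0.18,0,0,0,1]' | tail -3
python3 -m crank '[0,0,-0.18,0,0,0,1, 0,0,-0.18,0,0,0,1, 0,0,-0.18,0,0,0,1, 0,0,-0.18,0,0,0,1, 0,0,-0.18,0,0,0,1]'|tail -3
python3 -m crank '[0,0,-0.18,0,0,0,1, 0,0,-0.11,0,0,0,1, 0,0,0,0,0,0,1]'
python3 - <<'E'
from h import *
plan((.519,.0875,.15),-72.5)
im=eyes.snapshot("wrist");cv2.imwrite("pics/w1.png",im)
for n,z in (("handle",.12),("eye",.06),("socket",.046)):
    for r in spotter.place_of("wrist",n)[:3]: print(n,round(r["p"],2),np.round(r["location"]),np.round(ray("wrist",r["location"],z),4))
E
```

```text
force: [1.6, 0.2, -0.0]
opening: 0.0874
gripper_force: 0.0
force: [0.3, -0.8, -0.1]
opening: 0.0876
gripper_force: 0.0
force: [0.2, -0.1, -0.4]
opening: 0.0878
gripper_force: 0.0
force: [-0.1, -0.6, -0.4]
opening: 0.0875
gripper_force: 0.0
clock: 3.38
tool_pos: [0.5211, 0.0833, 0.2267]
orientation: [-180.0, 0.0, -72.3]
force: [-0.6, -0.2, 0.8]
opening: 0.088
gripper_force: 0.0
tcp [0.5211 0.0833 0.2267] ori [-1.7998e+02  1.0000e-02 -7.2340e+01] tool-shift mm [-4.6  0.7 76.7] turn about tool z rad 0.003 j6 -12.7 clock 3.375
handle 0.81 [318. 249.] [0.522  0.0902 0.12  ]
```

View pics/w1.png

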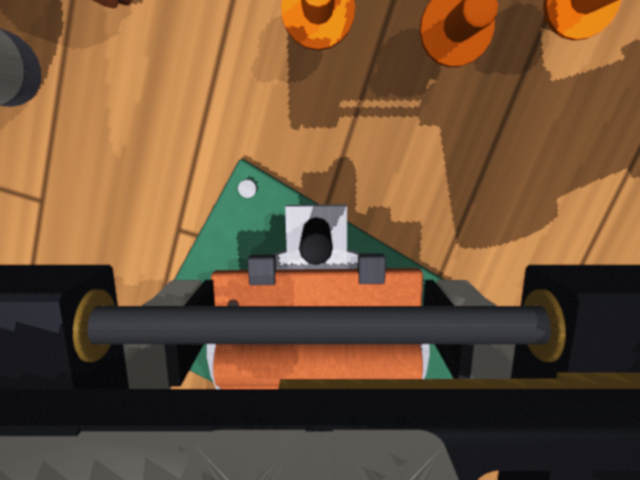

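The wrist view shows the handle top at (317,247) with the fingers placed tangentially either side. I'll descend and grip.

```bash
python3 -m crank '[0,0,0,-5,0,45,1, 0,0,0,0,0,45,1, 0,0,0,0,0,46,1, 0,0,0,0,0,0,0, 0,0,0,0,0,0,0]' | tail -5
python3 -m crank '[0,0,0,0,0,0,0, 0,0,0,0,0,0,0, 0,0,0,0,0,0,0]'
python3 - <<'E'
from h import *
t=get_obs()["tool_pos"][:2]; s=np.array([.515,.3346])
# pivot consistent with both sides
pv=np.array([.4845,.1985]);print(np.linalg.norm(t-pv))
u=(s-pv)/np.linalg.norm(s-pv);print("target handle",pv-u*.115, "ang",np.degrees(np.arctan2(*u[::-1])),np.degrees(np.arctan2(*(pv-t)[::-1])))
E
```

```text
tool_pos: [0.5207, 0.0884, 0.0921]
orientation: [-179.9, -0.0, -72.3]
force: [0.5, 0.2, 0.2]
opening: 0.0728
gripper_force: 0.0
clock: 4.58
tool_pos: [0.5199, 0.0882, 0.0914]
orientation: [-179.9, 0.0, -72.3]
force: [-0.5, -1.0, 0.9]
opening: 0.0432
gripper_force: 0.0
0.11584143141400238
target handle [0.45935224 0.08628329] ang 77.36871141959108 107.79756026741497
```

```bash
python3 -m crank '[0,0,0,0,0,0,0, 0,0,0,0,0,0,0, 0,0,0,0,0,0,0, 0,0,0,0,0,0,0, 0,0,0,0,0,0,0]' | tail -5
python3 -m crank '[0,0,0.066,-0.25,7.6,0,0, 0,0,0.066,-0.25,7.6,0,0, 0,0,0.066,-0.25,7.6,0,0, 0,0,0.066,-0.25,7.6,0,0]' 
python3 -m crank '[0,0,0.066,-0.25,7.6,0,0, 0,0,0.066,-0.25,7.6,0,0, 0,0,0.066,-0.25,7.6,0,0, 0,0,0.066,-0.25,7.6,0,0, 0,0,0,0,0,0,0]'
python3 - <<'E'
from h import *
for c in ("top","scene"):
    im=eyes.snapshot(c);cv2.imwrite(f"pics/{c}2.png",im)
    for n,z in (("eye",.06),("socket",.046)):
        for r in spotter.place_of(c,n)[:2]: print(c,n,round(r["p"],2),np.round(r["location"],1),np.round(ray(c,r["location"],z),4))
t=cv2.imread("pics/top2.png")[190:290,100:320];s=cv2.imread("pics/scene2.png")[120:220,320:540]
cv2.imwrite("pics/c2.png",cv2.resize(np.vstack([t,s]),None,fx=3,fy=3,interpolation=2))
E
```

```text
tool_pos: [0.5201, 0.0882, 0.0908]
orientation: [-179.9, -0.0, -72.3]
force: [2.0, -0.8, 1.3]
opening: 0.0232
gripper_force: 30.0
clock: 5.7
tool_pos: [0.49, 0.0829, 0.0908]
orientation: [-179.9, 0.0, -87.5]
force: [2.7, 0.9, 1.8]
opening: 0.0233
gripper_force: 30.0
clock: 6.32
tool_pos: [0.4592, 0.0857, 0.0908]
orientation: [180.0, 0.0, -102.5]
force: [-0.6, 1.4, 4.6]
opening: 0.0236
gripper_force: 30.0
top eye 0.67 [158.9 240.3] [0.5122 0.3341 0.06  ]
top socket 0.79 [162.8 239.8] [0.5143 0.331  0.046 ]
top socket 0.68 [426.7 236.5] [ 0.5097 -0.1998  0.046 ]
scene eye 0.67 [393.  166.2] [0.5066 0.3465 0.06  ]
scene socket 0.62 [394.3 174.2] [0.5181 0.3342 0.046 ]
```

View pics/c2.png

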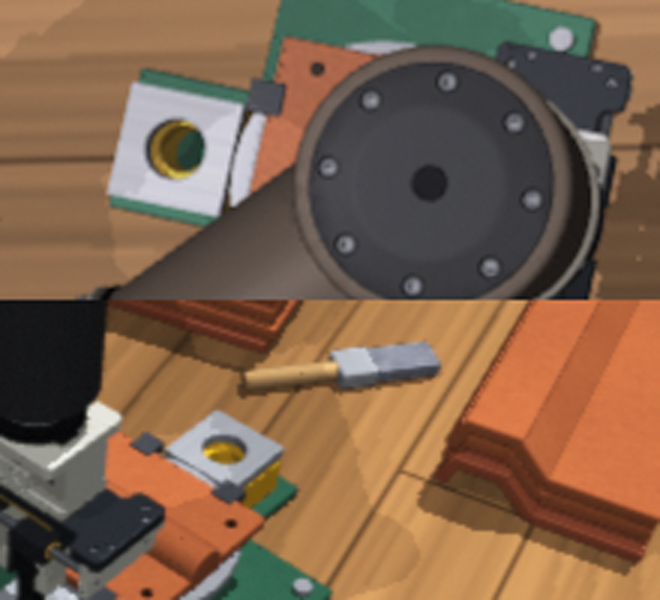

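Both views show the tab hole concentric with the yellow hole to within a few mm. Next I'll release, rise and go to the blue pin.

```bash
python3 -m crank '[0,0,0,0,0,0,1, 0,0,0,0,0,0,1, 0,0,0,0,0,0,1, 0,0,0,0,0,0,1, 0,0,0,0,0,40,1]' >/dev/null 2>&1 <<<'' & kill $! 2>/dev/null; wait
python3 - <<'E'
from h import *
o=get_obs();print(o["clock"],o["tool_pos"],o["opening"])
E
```

```text
6.625 [0.45979794 0.08552568 0.09077693] 0.02395579659550055
```

I caught a wrong sign in that call (+z is down) and killed it. The state shows it never ran, so I'm sending it again with the sign corrected.

```bash
python3 -m crank '[0,0,0,0,0,0,1, 0,0,0,0,0,0,1, 0,0,0,0,0,0,1, 0,0,0,0,0,0,1, 0,0,0,0,0,-40,1]' | tail -5
python3 -m crank '[0,0,0,0,0,-50,1, 0,0,0,0,0,-50,1, 0,0,0,0,0,0,1]'
python3 - <<'E'
from h import *
plan((.513,-.2085,.2),-78)
E
```

```text
tool_pos: [0.4576, 0.0842, 0.1286]
orientation: [179.7, -0.2, -102.6]
force: [0.4, -0.5, 0.1]
opening: 0.0678
gripper_force: 0.0
clock: 7.62
tool_pos: [0.4615, 0.0862, 0.2346]
orientation: [-179.7, 0.3, -102.5]
force: [0.5, -0.1, 0.4]
opening: 0.0878
gripper_force: 0.0
tcp [0.4615 0.0862 0.2346] ori [-179.66    0.28 -102.52] tool-shift mm [ 276.6 -114.1   34.6] turn about tool z rad -0.428 j6 -47.3 clock 7.625
```

```bash
python3 -m crank '[0,0,0,46,-19,0,1, 0,0,0,46,-19,0,1, 0,0,0,46,-19,0,1, 0,0,0,46,-19,0,1, 0,0,0,46,-19,0,1]' | tail -5
python3 -m crank '[0,0,0,46,-19,0,1, 0,0,-0.14,0,0,0,1, 0,0,-0.14,0,0,0,1, 0,0,-0.15,0,0,0,1, 0,0,0,0,0,0,1]'
python3 - <<'E'
from h import *
m=eyes.camera_model("wrist");im=eyes.snapshot("wrist");cv2.imwrite("pics/w3.png",im)
hsv=cv2.cvtColor(im,cv2.COLOR_BGR2HSV);b=cv2.inRange(hsv,(105,150,60),(130,255,255))
n,l,s,c=cv2.connectedComponentsWithStats(b)
for i in range(1,n):
    if s[i,4]>100: print(s[i],c[i],ray("wrist",c[i],.101,m),ray("wrist",c[i],.08,m))
E
```

```text
tool_pos: [0.5019, -0.1614, 0.2296]
orientation: [179.9, -0.0, -102.5]
force: [1.2, 1.2, 0.0]
opening: 0.0878
gripper_force: 0.0
clock: 8.88
tool_pos: [0.5104, -0.2088, 0.2296]
orientation: [179.9, 0.0, -78.0]
force: [0.8, 0.0, -0.6]
opening: 0.0877
gripper_force: 0.0
[299 207  30  38 893] [313.8443449  225.88465845] [ 0.51688125 -0.21241056  0.101     ] [ 0.51614642 -0.2079267   0.08      ]
```

View pics/w3.png

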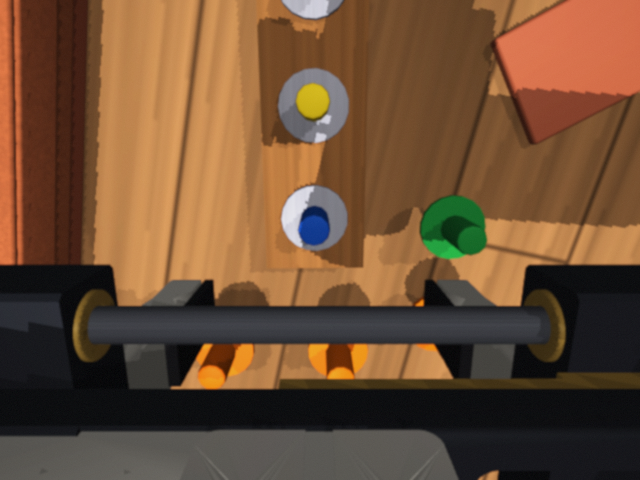

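Blue knob top is at (314,228), row along the tool's x, and green (460,235) is clear of the fingers. I'll shift 4 mm and descend.

```bash
python3 -m crank '[0,0,0,1.5,-4.5,40,1, 0,0,0,0,0,50,1, 0,0,0,0,0,45,1, 0,0,0,0,0,25,1, 0,0,0,0,0,0,0]' | tail -5
python3 -m crank '[0,0,0,0,0,0,0, 0,0,0,0,0,0,0, 0,0,0,0,0,0,0, 0,0,0,0,0,0,0, 0,0,0,0,0,0,0]' | tail -5
python3 -m crank '[0,0,0,0,0,0,0, 0,0,0,0,0,0,0, 0,0,0,0,0,0,0, 0,0,0,0,0,0,0]'
```

```text
tool_pos: [0.5139, -0.2091, 0.0685]
orientation: [179.7, 0.1, -78.1]
force: [-0.2, 0.8, 0.1]
opening: 0.0824
gripper_force: 0.0
tool_pos: [0.5156, -0.2094, 0.0708]
orientation: [-180.0, -0.0, -77.9]
force: [0.4, 0.3, -0.0]
opening: 0.033
gripper_force: 0.0
clock: 10.68
tool_pos: [0.5154, -0.2094, 0.0706]
orientation: [180.0, 0.0, -77.9]
force: [-0.7, -0.0, 3.5]
opening: 0.0231
gripper_force: 30.0
```

Pin gripped (23 mm opening, 30 N). Lifting.

```bash
python3 -m crank '[0,0,0,0,0,-20,0, 0,0,0,0,0,-45,0, 0,0,0,0,0,-55,0, 0,0,0,0,0,-45,0, 0,0,0,0,0,0,0]'
python3 - <<'E'
from h import *
plan((.515,.334,.235),-103)
E
```

```text
clock: 11.3
tool_pos: [0.5176, -0.2097, 0.2394]
orientation: [-179.6, -0.1, -77.9]
force: [0.5, -0.1, -2.9]
opening: 0.0231
gripper_force: 30.0
tcp [ 0.5176 -0.2097  0.2394] ori [-1.796e+02 -1.400e-01 -7.789e+01] tool-shift mm [-532.1 -111.5    4.4] turn about tool z rad 0.438 j6 14.0 clock 11.3
```

```bash
python3 -m crank '[0,0,0,-53,-11,0,0, 0,0,0,-53,-11,0,0, 0,0,0,-53,-11,0,0, 0,0,0,-53,-11,0,0, 0,0,0,-53,-11,0,0]' | tail -5
python3 -m crank '[0,0,0,-53,-11,0,0, 0,0,0,-53,-11,0,0, 0,0,0,-53,-11,0,0, 0,0,0,-53,-11,0,0, 0,0,0,-53,-11,0,0]' | tail -5
python3 -m crank '[0,0,0.15,0,0,0,0, 0,0,0.15,0,0,0,0, 0,0,0.14,0,0,0,0, 0,0,0,0,0,0,0]'
python3 - <<'E'
from h import *
plan((.515,.334,.130),-103)
for c in ("wrist","scene","top"):
    m=eyes.camera_model(c);cv2.imwrite(f"pics/{c}4.png",eyes.snapshot(c))
    for n,z in (("eye",.06),("socket",.046)):
        for r in spotter.place_of(c,n)[:2]: print(c,n,round(r["p"],2),np.round(r["location"],1),np.round(ray(c,r["location"],z,m),4))
E
```

```text
tool_pos: [0.5129, 0.063, 0.2342]
orientation: [179.9, 0.0, -77.9]
force: [1.5, 0.1, -2.0]
opening: 0.0234
gripper_force: 30.0
tool_pos: [0.5113, 0.3335, 0.2339]
orientation: [179.9, -0.0, -77.9]
force: [1.2, -0.1, -2.0]
opening: 0.0236
gripper_force: 30.0
clock: 13.05
tool_pos: [0.5115, 0.3317, 0.2339]
orientation: [179.9, -0.1, -103.1]
force: [-0.8, -0.1, -1.9]
opening: 0.0229
gripper_force: 30.0
tcp [0.5115 0.3317 0.2339] ori [ 1.7992e+02 -1.0000e-01 -1.0307e+02] tool-shift mm [ -3.1  -2.8 103.9] turn about tool z rad -0.001 j6 -64.3 clock 13.05
wrist socket 0.88 [313.7 225.4] [0.5195 0.3381 0.046 ]
scene eye 0.57 [393.7 165.5] [0.507  0.3501 0.06  ]
scene socket 0.61 [393.5 174.1] [0.5161 0.3335 0.046 ]
top eye 0.6 [159.4 238.1] [0.5166 0.3331 0.06  ]
top socket 0.6 [159.4 240.2] [0.5136 0.3379 0.046 ]
```

View pics/wrist4.png

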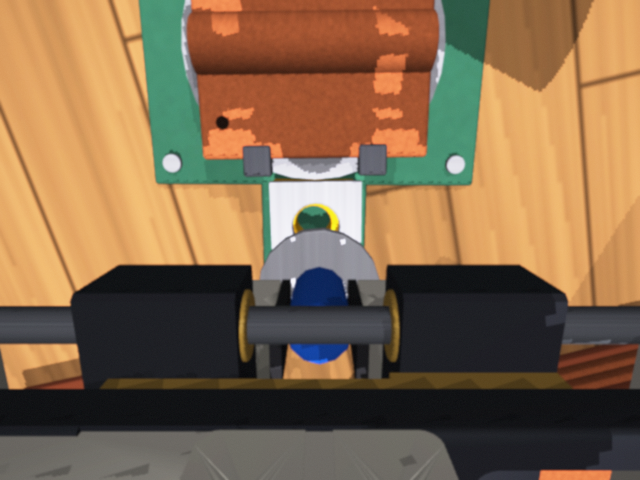

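The wrist view shows the tab hole's visible rim at (316,222), concentric with the yellow socket, and the pin is upright in the fingers. I'll correct by about 5 mm and lower.

```bash
python3 -m crank '[0,0,0,-4,-3.5,40,0, 0,0,0,0,0,44,0, 0,0,0,0,0,0,0]' 
python3 -m crank '[0,0,0,0,0,12,0, 0,0,0,0,0,12,0, 0,0,0,0,0,12,0, 0,0,0,0,0,0,0]'
python3 - <<'E'
from h import *
cv2.imwrite("pics/s5.png",cv2.resize(eyes.snapshot("scene")[90:240,290:490],None,fx=4,fy=4,interpolation=2)); plan((.516,.335,.0815),-103)
E
```

```text
clock: 13.88
tool_pos: [0.5147, 0.3333, 0.1484]
orientation: [179.8, -0.3, -103.1]
force: [0.7, -0.5, -1.6]
opening: 0.0235
gripper_force: 30.0
clock: 14.38
tool_pos: [0.516, 0.3346, 0.1146]
orientation: [180.0, -0.1, -103.1]
force: [-0.1, -0.5, -2.1]
opening: 0.0233
gripper_force: 30.0
tcp [0.5163 0.3348 0.1153] ori [ 1.7999e+02 -4.0000e-02 -1.0311e+02] tool-shift mm [-0.1  0.4 33.8] turn about tool z rad -0.002 j6 -64.2 clock 14.425
```

View pics/s5.png

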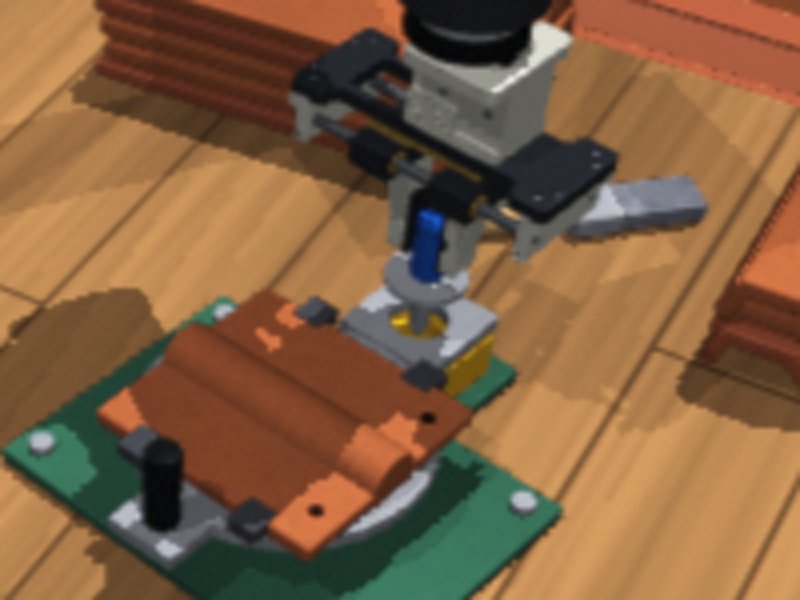

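The shaft (420,320 in the crop) is entering the tab hole near its middle with no contact force, so I'll lower it fully.

```bash
python3 -m crank '[0,0,0,0,0,8,0, 0,0,0,0,0,8,0, 0,0,0,0,0,8,0, 0,0,0,0,0,8,0, 0,0,0,0,0,1,0]'
python3 -m crank '[0,0,0,0,0,0,0, 0,0,0,0,0,0,0]'
```

```text
clock: 15.05
tool_pos: [0.5161, 0.3347, 0.0817]
orientation: [180.0, -0.1, -103.1]
force: [-0.3, -0.0, -1.8]
opening: 0.0229
gripper_force: 30.0
clock: 15.3
tool_pos: [0.5166, 0.3352, 0.0829]
orientation: [-180.0, 0.0, -103.1]
force: [0.2, 0.0, -2.1]
opening: 0.0232
gripper_force: 30.0
```

```bash
python3 -m crank '[0,0,0,0,0,1.5,0, 0,0,0,0,0,0,0]' | tail -5
python3 -m crank '[0,0,0,0,0,0,1, 0,0,0,0,0,0,1, 0,0,0,0,0,0,1, 0,0,0,0,0,0,1, 0,0,0,0,0,0,1]' | tail -5
python3 -m crank '[0,0,0,0,0,-30,1, 0,0,0,0,0,-50,1, 0,0,0,0,0,-50,1, 0,0,0,0,0,0,1, 0,0,0,0,0,0,1]'
python3 - <<'E'
from h import *
a=eyes.snapshot("scene")[90:240,290:490];b=eyes.snapshot("wrist")[:300,120:520]
cv2.imwrite("pics/s6.png",np.hstack([cv2.resize(a,(400,300),interpolation=2),b]))
E
```

```text
tool_pos: [0.5163, 0.335, 0.0811]
orientation: [180.0, 0.0, -103.1]
force: [1.2, -0.1, -2.0]
opening: 0.0236
gripper_force: 30.0
tool_pos: [0.5164, 0.335, 0.0811]
orientation: [-180.0, 0.0, -103.1]
force: [0.6, -0.4, 0.3]
opening: 0.0678
gripper_force: 0.0
clock: 16.8
tool_pos: [0.5161, 0.3349, 0.2109]
orientation: [180.0, 0.0, -103.1]
force: [0.1, -0.2, -0.1]
opening: 0.0875
gripper_force: 0.0
```

View pics/s6.png

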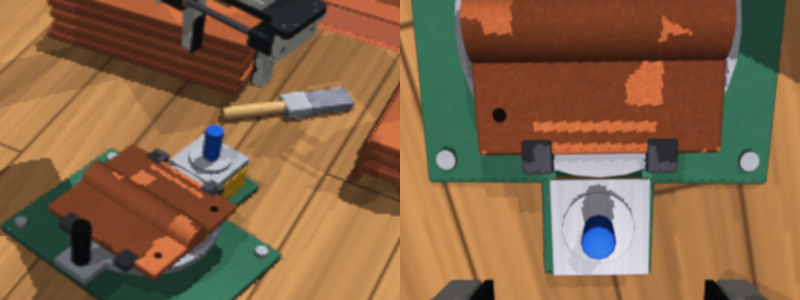

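The pin stands upright with its collar flush and centred on the tab (left crop 212,150; right crop 598,228), and the gripper is clear. I'm handing in.

```bash
python3 -c "
from plant import ctrl
print(ctrl.close_job())"
```

```text
the job is handed in; nothing more can be done
None
```

I turned the turntable until the tab's hole lay over the block's, pushed the blue pin down through both holes until its collar sat flush, let go, and handed in at about 17 s; the judge's verdict was not shown.

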